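# Weigh a sample basket on the sprung scale hook

### The job

Weigh the round sample basket on the stand-mounted spring scale: lift it by the black grip, hang the peak of its wire bail in the hook, and lower it slowly, so that the pointer never jumps, until the spring alone carries it. Then let go, move the hand away and leave the basket hanging still and upright; leave the square basket where it stands.

Things in the scene. Friction and masses are not known exactly. Their poses are not given: they have to be found in the camera images.
- round_basket: Round steel basket, 84 mm wide, 35 high, tubes in it to z 48; about 3.8 N (+-20 %). Origin: centre of underside. 7 mm wire bail in its y-z plane: uprights at y +-39, sloping from z 104 up to a peak at y 0 (underside z 121.5); the window under it is open along x. On the peak a black grip post, 16 x 16 mm, z 124 to 180: pinch it near z 160.
- square_basket: Bystander: the same tubes, bail and grip post on a square basket, 80 x 80 x 35 mm. Origin: centre of underside. Not to be moved.
- hook_seat (a point): Lowest point of the hook's top, the bail's seat, 194 mm above the worktop unloaded. 8 mm steel rod; x axis level, from the hook's free tip (30 mm before the seat, 18 higher) to the column (82 mm behind it, 258 high). Base plate below 14 mm thick. Hung, the basket's x lies along this x (either way), its origin 120 mm below the seat.
- hook (a joint): Sinking of the sprung hook and pointer, m: 0 unloaded (upper stop) to 0.070. Spring 100 N/m: 10 mm a newton, 29 to 45 mm for the basket. Lightly damped: a basket let go before the spring carries it drops and bounces; a hook pushed too far down springs up when let go.

How it is judged:
On the way:
1. the round basket is lifted clear of the worktop (height (world z) of round_basket above 0.025 m), for 0.1 s.
At the end, for the whole second after the job is handed in: The round basket hangs by its bail in the hook seat: its origin within 20 mm sideways of the seat and 108 to 135 mm below it, upright within 10 degrees, the hook sunk by 20 to 66 mm, the pointer (below 20 mm/s) and the basket (below 40 mm/s) at rest (horizontal distance between round_basket and hook_seat below 0.02 m and z of round_basket in the frame of hook_seat between -0.135 and -0.108 m and angle between round_basket's own z axis and vertical below 0.18 rad and value of joint hook between 0.02 and 0.066 m and velocity of joint hook between -0.02 and 0.02 m/s and linear speed of round_basket below 0.04 m/s); the robot touches nothing.
It fails at once if the pointer jumps: the hook moves faster than 0.2 m/s, as when the basket is dropped on it or let go before the spring carries it (velocity of joint hook above 0.2 m/s or velocity of joint hook below -0.2 m/s).
It fails at once if the square basket is moved by more than 40 mm (distance of square_basket from where it was at the start of the episode above 0.04 m).
It also fails if it takes over 58 s, if anything falls off the work surface, if the arm or the gripper's body presses on something with over 40 N, if the wrist force passes 120 N, or if a joint passes its speed limit or range.

### The arm

A 6-joint arm with a two-finger parallel gripper is mounted at the origin on a cart in front of the work surface, level with it; the furniture and walls round the work are solid. World frame = base frame: x ahead of the robot, y to its left, z up, the work surface at z = 0. Lengths are in m, angles in rad, forces in N, time in s.
With the tool pointing down it reaches from about 0.35 to 0.775 m from the base axis. Payload 5.5 kg.
Tool frame: the origin (TCP) lies at the very end of the fingers, on their centre line; the grasp point (between the pads) lies 19 mm behind it; z points along the fingers, y is the line along which they close (so a half turn about z gives the same grasp; the last joint's range is limited). The gripper opens to 85 mm and grips with 20 to 120 N. Pads are 22 mm wide; open, the fingers measure 114 mm over their backs; the gripper's body (76 mm by 85 mm) begins 54 mm behind the grasp point. The pads swing forward as they close: fully open they stand 13 mm farther back than shut.
Start: joints at [-0.14, 0.313, 0.046, 1.304, 0, 1.431], TCP at [0.575, -0, 0.231] pointing down, gripper open.
Joint ranges: [-2.76, 2.76], [-0.86, 1.69], [-1.03, 1.26], [-2.2, 2.34], [-1.47, 1.5], [-3.14, 3.14]. Speed limits (rad/s): [2.57, 2.57, 3.14, 3.14, 3.14, 3.14].

### API

Orientations are given as a unit quaternion [w, x, y, z].
In Python, from workcell import env, cams, ticket, spotter gives the robot as it stands.
- The arm moves only by the tool jog_arm, never from a script. Its argument "increments" is a list that holds one entry, the list of rows, each a list of 7 numbers: the shift along the tool's x, y, z in units of 0.25 m (1.0 is 0.25 m), then the turn, a rotation vector about the tool's x, y, z in units of 180 degrees (1.0 is 180 degrees), then the closure in counts, from 0 (fully open) to 255 (shut). A call has 1 to 20 rows; each row shifts and turns the commanded pose from where the row before left it, along the tool's axes as they then stand; what a row does not reach is not made up. A row lasts 1/10 s, in which the tool goes at most 50 mm and 8.59 degrees, less where a joint would pass 70% of its speed; a pose out of reach is approached as far as the arm can. A call with a number of a shift or a turn outside -1 to 1 is refused whole. A call with a gripper value outside its range is refused whole. The fingers move at their own pace and stop on an object; "force" is the grip in N (left out, the last holds). Time passes only in rows, so rows that do not move let the fingers close. It gives the time, the measured TCP pose, the force, the opening and the grip force at its end, in the units of the state.
- env.get_state(): the state, without advancing time (a new reading comes with each control period).
- cams.read_camera(name): name is "scene" or "side" or "wrist"; returns a dict with "pixels" (400x640x3 uint8, red, green, blue), "fx", "fy", "cx", "cy" (pixels), "xyz" and "attitude" of the camera in the world; the wrist camera has in their place "mount" (4x4, takes a point from camera to tool coordinates, whose origin is the TCP and whose axes are the flange's). Camera axes: x right, y down, z forward; pixel columns grow to the right and rows downward; lengths in m; the calibration is good to about 2 mm. A picture is of the moment at which its call begins: read the wrist's pose just before it. There is no depth.
- ticket.hand_in(): hands the job in; it is judged then, once.
Trained networks look in the newest picture that a camera, given by its name, has taken for a name from the list of things; names that differ only in an ending like _2 or _b are one class to them, and where a whole thing is asked for, a point or a joint stands for the part that bears it (a point fixed in the world has none). Each returns a list of dicts, best first, with "conf" (0 to 1); they miss things now and then, are a little off and sometimes report something else, mostly with a low value. They report only what shows in the picture. A call takes as long as a camera call.
- spotter.find_in(target, camera): "uv" ([column, row] in pixels, amid what is visible of it).
- spotter.cut_out(target, camera): "region" (400x640 bool, what is visible of it) and "uv" ([column, row] in pixels, amid what is visible of it).
- spotter.landmark_of(target, camera): "uv" ([column, row] in pixels: a listed point, or the origin of a listed thing).
The state is a dict: "clock": time; "joint_pos": joint angles; "qvel": joint speeds; "tau": joint torques, N m; "tcp_pos": TCP position; "orientation": TCP orientation; "wrist_force": force on the tool from outside, world axes, zero at the start; "ft_torque": the same for the moment, N m; "finger_gap": finger opening in m; "grip_force": force on a finger pad.
Only numpy, scipy, OpenCV 4.12 (cv2) and the standard library are available. Lean on these libraries where they do the work, as an engineer would, in place of code of your own. Each camera call takes 0.05 s, during which the arm holds its last target. There are 200 camera calls.

## Working session

There is one attempt and no reset: what is moved stays moved. The work goes in short steps, Python scripts to look and compute and a tool call to move; the robot and the scene stay as the last step left them, time stands still between calls to the robot, and variables do not carry over. Pictures are saved under pics/ and viewed, at most 12 in all, crops included, and the job is handed in when it is done.

Besides the shell and the picture viewer there is one more tool, called after ">>>" as a command line: name --argument value ..., lists and objects as JSON in quotes. jog_arm: Moves the arm, as the interface text tells. Shifts and turns lie within -1 to 1; 1 stands for 0.25 m of shift or 180 degrees of turn. Its arguments: {"type":"object","properties":{"increments":{"type":"array"},"force":{"type":"number"}},"required":["increments"]}

```bash
mkdir -p pics; cat > h.py <<'E'
import numpy as np, cv2
from scipy.spatial.transform import Rotation as R
from workcell import env, cams, ticket, spotter
def rot(q): return R.from_quat([q[1],q[2],q[3],q[0]]).as_matrix()
def snap(name):
    s=env.get_state(); c=cams.read_camera(name)
    if 'mount' in c:
        T=np.eye(4);T[:3,:3]=rot(s['orientation']);T[:3,3]=s['tcp_pos'];T=T@np.array(c['mount'])
        c['Rm'],c['t']=T[:3,:3],T[:3,3]
    else:
        a=np.array(c['attitude']); c['Rm']=rot(a) if a.size==4 else a.reshape(3,3); c['t']=np.array(c['xyz'])
    return c
def ray(c,uv): 
    d=c['Rm']@np.array([(uv[0]-c['cx'])/c['fx'],(uv[1]-c['cy'])/c['fy'],1]); return c['t'],d/np.linalg.norm(d)
def atz(c,uv,z):
    t,d=ray(c,uv); return t+d*(z-t[2])/d[2]
def tri(obs):
    A=np.zeros((3,3));b=np.zeros(3)
    for c,uv in obs:
        t,d=ray(c,uv);P=np.eye(3)-np.outer(d,d);A+=P;b+=P@t
    p=np.linalg.solve(A,b)
    return p,[np.linalg.norm(np.cross(p-ray(c,uv)[0],ray(c,uv)[1])) for c,uv in obs]
def proj(c,p):
    q=c['Rm'].T@(np.array(p)-c['t']); return np.array([c['fx']*q[0]/q[2]+c['cx'],c['fy']*q[1]/q[2]+c['cy']])
def save(c,n): cv2.imwrite('pics/'+n,cv2.cvtColor(c['pixels'],cv2.COLOR_RGB2BGR))
E
cat > look.py <<'E'
from h import *
import sys
np.set_printoptions(precision=4,suppress=True)
C={}
for n in ['scene','side','wrist']:
    C[n]=c=snap(n); save(c,f'{sys.argv[1]}_{n}.png'); print(n,c['t'],c['fx'])
    for k in ['round_basket','square_basket','hook_seat']:
        for m in (spotter.landmark_of,):
            for r in m(k,n)[:3]: print(k,np.round(r['uv'],1),round(r['conf'],2), atz(c,r['uv'],0.194 if k=='hook_seat' else 0))
print(env.get_state())
E
python3 look.py a; python3 -c "
import cv2
a=[cv2.imread(f'pics/a_{n}.png') for n in('scene','side')]
" 
```

```text
scene [-0.0825 -0.9682  0.6255] 429.16137728510023
round_basket [263.6 224.6] 0.61 [0.4492 0.1863 0.    ]
square_basket [378.2 322. ] 0.74 [ 0.4527 -0.3897  0.    ]
hook_seat [326.2 188.4] 0.45 [ 0.5276 -0.0588  0.194 ]
side [-0.1754  0.9811  1.1281] 488.5585702780477
round_basket [299.6 280.3] 0.7 [0.4489 0.2028 0.    ]
square_basket [391.5 183. ] 0.49 [ 0.4551 -0.3884  0.    ]
hook_seat [321.2 176.1] 0.5 [ 0.5496 -0.0556  0.194 ]
wrist [0.5753 0.0675 0.3727] 334.66037607793794
square_basket [259.7 306.1] 0.36 [ 0.4993 -0.1733  0.    ]
hook_seat [265.4 306.6] 0.59 [ 0.5423 -0.0483  0.194 ]
{'clock': 0.6, 'joint_pos': array([-0.1396,  0.3132,  0.0461,  1.3036,  0.    ,  1.4312]), 'qvel': array([-0.0016, -0.0015, -0.0006, -0.0009,  0.0007, -0.0013]), 'tau': array([ -0.001 , -48.0152,  29.8664,   0.0004,  -0.0001,  -0.    ]), 'tcp_pos': array([ 0.575 , -0.    ,  0.2313]), 'orientation': array([0.0001, 0.7071, 0.7071, 0.    ]), 'wrist_force': array([-0.0075, -0.5442,  0.3814]), 'ft_torque': array([-0.0392,  0.023 ,  0.0622]), 'grip_force': 0.0, 'finger_gap': 0.08536339873295937}
```

View pics/a_scene.png

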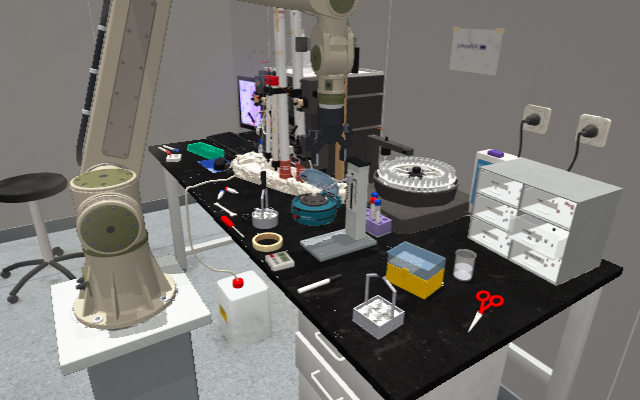

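View pics/a_side.png

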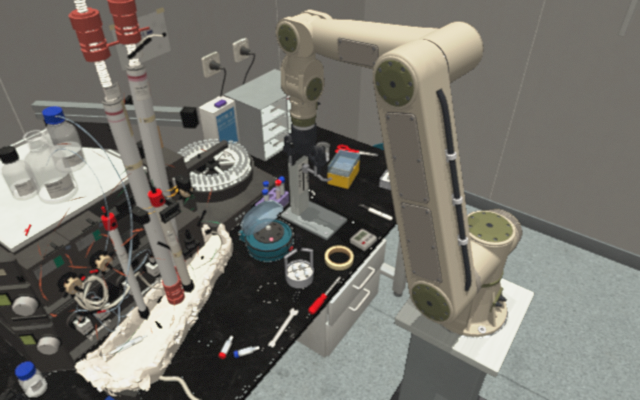

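>>> jog_arm --increments '[[[0,0,-0.15,0,0,0,0],[0,0,-0.15,0,0,0,0],[0,0,-0.15,0,0,0,0],[0.12,-0.12,0,0,0,0,0],[0.12,-0.12,0,0,0,0,0],[0.12,-0.12,0,0,0,0,0],[0.12,-0.12,0,0,0,0,0],[0,0,0,0,0,0,0],[0,0,0,0,0,0,0],[0,0,0,0,0,0,0]]]'

```text
clock: 1.6
tcp_pos: [0.4557, 0.1196, 0.3439]
orientation: [0.0, 0.707, 0.707, 0.0]
wrist_force: [0.0, 0.4, -0.1]
finger_gap: 0.0853
grip_force: 0.0
```

```bash
python3 look.py b; python3 -c "
import cv2,numpy as np
a=cv2.imread('pics/b_scene.png')[140:290,230:430];b=cv2.imread('pics/b_side.png')[130:300,250:370];w=cv2.imread('pics/b_wrist.png')
a=cv2.resize(a,(400,300),interpolation=2);b=cv2.resize(b,(212,300),interpolation=2);w=cv2.resize(w,None,fx=.46875,fy=.75) if 0 else cv2.resize(w,(480,300))
top=np.hstack([a,b,np.zeros((300,188,3),np.uint8)]);bot=np.hstack([w,np.zeros((300,320,3),np.uint8)])
cv2.imwrite('pics/b.png',np.vstack([top,bot]))"
```

```text
scene [-0.0825 -0.9682  0.6255] 429.16137728510023
round_basket [264.6 222.2] 0.7 [0.4598 0.2006 0.    ]
square_basket [376.4 321.8] 0.66 [ 0.4497 -0.3871  0.    ]
hook_seat [324.2 186.5] 0.56 [ 0.5308 -0.044   0.194 ]
side [-0.1754  0.9811  1.1281] 488.5585702780477
round_basket [298.9 278.9] 0.97 [0.454  0.1995 0.    ]
square_basket [389.6 183.7] 0.72 [ 0.4589 -0.3804  0.    ]
hook_seat [322.9 176.5] 0.63 [ 0.5439 -0.0569  0.194 ]
wrist [0.4558 0.1871 0.4851] 334.66037607793794
round_basket [321.6 105.1] 0.96 [0.458 0.192 0.   ]
hook_seat [402.7 344.9] 0.71 [ 0.5405 -0.046   0.194 ]
{'clock': 2.2, 'joint_pos': array([ 0.0868,  0.1005,  0.0513,  1.5216, -0.    ,  1.6578]), 'qvel': array([ 0.0016, -0.0037, -0.0015, -0.0014, -0.0011,  0.0003]), 'tau': array([ -0.057 , -35.8775,  30.0305,  -0.0044,  -0.0021,  -0.0002]), 'tcp_pos': array([0.4551, 0.1199, 0.3438]), 'orientation': array([-0.    ,  0.7072,  0.7071, -0.    ]), 'wrist_force': array([-0.6031,  0.3836,  0.654 ]), 'ft_torque': array([ 0.0002, -0.0125,  0.0055]), 'grip_force': 0.0, 'finger_gap': 0.08545276313858052}
```

View pics/b.png

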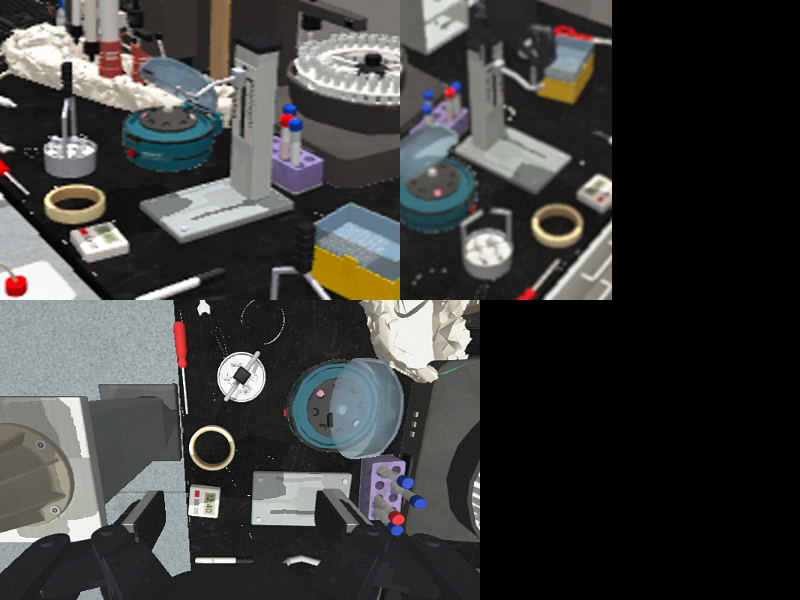

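>>> jog_arm --increments '[[[-0.18,0.06,0,0,0,0,0],[-0.18,0.06,0,0,0,0,0],[-0.18,0.06,0,0,0,0,0],[-0.18,0.06,0,0,0,0,0],[-0.18,0.06,0,0,0,0,0],[-0.18,0.06,0,0,0,0,0],[0,0,0,0,0,0,0],[0,0,0,0,0,0,0],[0,0,0,0,0,0,0]]]'

```text
clock: 3.1
tcp_pos: [0.5447, -0.1493, 0.3439]
orientation: [-0.0, 0.707, 0.707, 0.0]
wrist_force: [0.2, 1.0, -0.2]
finger_gap: 0.0855
grip_force: 0.0
```

```bash
python3 look.py c; python3 -c "
import cv2,numpy as np
a=cv2.imread('pics/c_scene.png')[140:250,290:390];b=cv2.imread('pics/c_side.png')[130:240,260:360];w=cv2.imread('pics/c_wrist.png')
a=cv2.resize(a,(273,300),interpolation=2);b=cv2.resize(b,(273,300),interpolation=2)
w=w[:, :]
w=cv2.resize(w,(527,330))[:, :]
W=cv2.imread('pics/c_wrist.png')[60:360,170:470]
cv2.imwrite('pics/c.png',np.hstack([np.vstack([a,b]),cv2.resize(W,(527,600))[:, :]]))"
```

```text
scene [-0.0825 -0.9682  0.6255] 429.16137728510023
round_basket [263.7 221.2] 0.9 [0.4606 0.209  0.    ]
square_basket [374.9 324.2] 0.63 [ 0.4417 -0.3916  0.    ]
hook_seat [326. 187.] 0.64 [ 0.533  -0.0497  0.194 ]
side [-0.1754  0.9811  1.1281] 488.5585702780477
round_basket [297.8 277.5] 0.82 [0.4602 0.197  0.    ]
square_basket [394.4 182.4] 0.62 [ 0.4478 -0.3981  0.    ]
hook_seat [322.6 177. ] 0.69 [ 0.5431 -0.0542  0.194 ]
wrist [ 0.5452 -0.0819  0.4857] 334.66037607793794
square_basket [260.7 301.3] 0.85 [ 0.4488 -0.3868  0.    ]
{'clock': 3.7, 'joint_pos': array([-0.4104,  0.2933,  0.2919,  1.5692,  0.    ,  1.1602]), 'qvel': array([-0.0039,  0.0034, -0.0005,  0.0006, -0.0001, -0.0002]), 'tau': array([  0.0798, -47.0123,  29.8845,   0.0055,   0.0026,   0.0002]), 'tcp_pos': array([ 0.545 , -0.1499,  0.3439]), 'orientation': array([0.0001, 0.707 , 0.7072, 0.    ]), 'wrist_force': array([-0.6478,  0.2502,  0.6504]), 'ft_torque': array([ 0.0223,  0.0253, -0.0246]), 'grip_force': 0.0, 'finger_gap': 0.08468449592934382}
```

View pics/c.png

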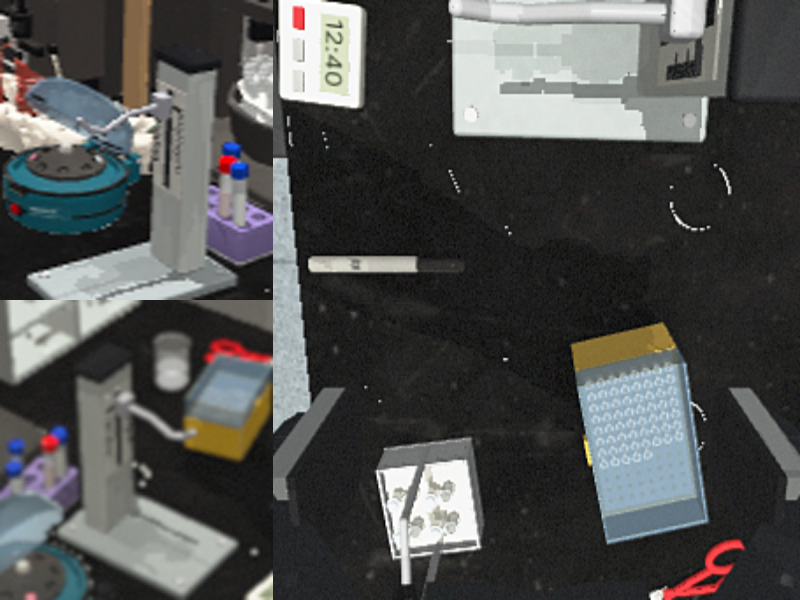

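```bash
cat > m.py <<'E'
from h import *
np.set_printoptions(precision=4,suppress=True)
c=snap('wrist')
for p,z in [((453,8),.208),((665,15),.208),((665,15),.23),((455,135),.014),((705,142),.014)]:
    uv=(170+(p[0]-273)*300/527,60+p[1]*.5); print(p,z,atz(c,uv,z))
w=cv2.imread('pics/c_wrist.png')
cv2.imwrite('pics/c2.png',cv2.resize(w[30:130,250:450],(800,400),interpolation=2))
# b wrist
c['t']=c['t']+np.array([.4551-.545,.1199+.1499,0])
for p,z in [((242,376),.18),((258,352),.106),((227,402),.106)]:
    uv=(p[0]*4/3,(p[1]-300)*4/3); print(p,z,atz(c,uv,z))
s=[snap('scene'),snap('side')]
print(tri([(s[0],(325.4,187.3)),(s[1],(322.3,176.6))]))
E
python3 m.py
```

```text
(453, 8) 0.208 [ 0.5087 -0.0492  0.208 ]
(665, 15) 0.208 [ 0.602  -0.0516  0.208 ]
(665, 15) 0.23 [ 0.5975 -0.0541  0.23  ]
(455, 135) 0.014 [ 0.4816 -0.1074  0.014 ]
(705, 142) 0.014 [ 0.678  -0.1119  0.014 ]
(242, 376) 0.18 [0.4579 0.1936 0.18  ]
(258, 352) 0.106 [0.481  0.2277 0.106 ]
(227, 402) 0.106 [0.4363 0.1581 0.106 ]
(array([ 0.5366, -0.0479,  0.1962]), [np.float64(0.005542148603222339), np.float64(0.005542148603222483)])
```

View pics/c2.png

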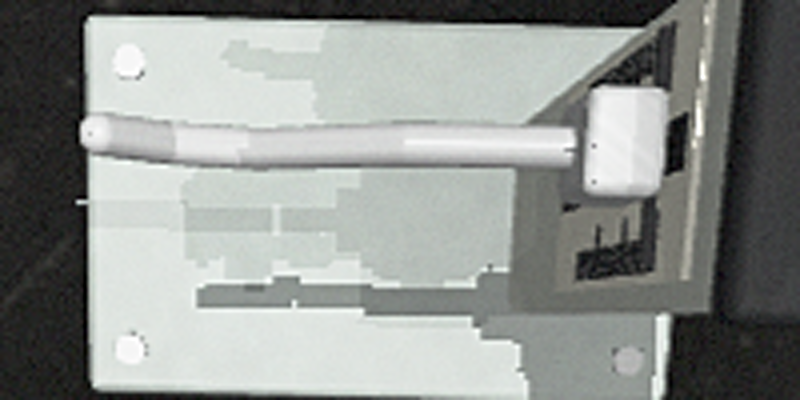

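>>> jog_arm --increments '[[[0.1526,-0.0387,0,0,0,0,0],[0.1526,-0.0387,0,0,0,0,0],[0.1526,-0.0387,0,0,0,0,0],[0.1526,-0.0387,0,0,0,0,0],[0.1526,-0.0387,0,0,0,0,0],[0.1526,-0.0387,0,0,0,0,0],[0.1526,-0.0387,0,0,0,0,0],[0.1526,-0.0387,0,0,0,0,0],[0.1526,-0.0387,0,0,0,0,0],[0,0,0.05,0,0,-0.0455,0],[0,0,0.05,0,0,-0.0455,0],[0,0,0.05,0,0,-0.0455,0],[0,0,0.05,0,0,-0.0455,0],[0,0,0.05,0,0,-0.0455,0],[0,0,0.05,0,0,-0.0455,0],[0,0,0.05,0,0,-0.0455,0],[0,0,0,0,0,0,0],[0,0,0,0,0,0,0]]]'

```text
clock: 5.65
tcp_pos: [0.4579, 0.1933, 0.2565]
orientation: [-0.0, 0.283, 0.959, -0.0]
wrist_force: [-0.7, 0.5, 1.1]
finger_gap: 0.0854
grip_force: 0.0
```

```bash
cat > g.py <<'E'
from h import *
np.set_printoptions(precision=4,suppress=True)
c=snap('wrist'); save(c,'d.png')
for k in ['landmark_of','find_in']: 
    for r in getattr(spotter,k)('round_basket','wrist')[:2]: print(k,r, atz(c,r['uv'],0))
s=env.get_state();print(s['tcp_pos'],s['orientation'],s['joint_pos'])
print(proj(c,[.458,.1935,.18]),proj(c,[.458,.1935,0]))
E
python3 g.py
```

```text
landmark_of {'uv': [318.3, 165.6], 'conf': 0.71} [0.4553 0.1928 0.    ]
find_in {'uv': [318.3, 173.2], 'conf': 0.91} [0.4631 0.1878 0.    ]
[0.4584 0.1934 0.2571] [0.0006 0.2822 0.9594 0.0004] [ 0.2378  0.1548 -0.0957  1.3188 -0.      0.8099]
[320.0429 211.3287] [320.008  167.1273]
```

View pics/d.png

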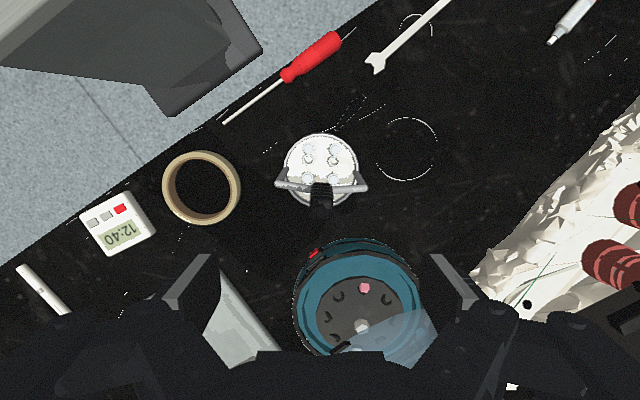

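>>> jog_arm --increments '[[[0.01,0,0.0912,0,0,0,0],[0,0,0.0912,0,0,0,0],[0,0,0.0912,0,0,0,0],[0,0,0.0912,0,0,0,0],[0,0,0.0912,0,0,0,0],[0,0,0,0,0,0,255],[0,0,0,0,0,0,255],[0,0,0,0,0,0,255],[0,0,0,0,0,0,255],[0,0,0,0,0,0,255],[0,0,0,0,0,0,255],[0,0,0,0,0,0,255],[0,0,0,0,0,0,255]]]' --force 70

```text
clock: 7.1
tcp_pos: [0.457, 0.1949, 0.1437]
orientation: [0.001, 0.281, 0.96, 0.001]
wrist_force: [0.3, 0.1, 5.5]
finger_gap: 0.0149
grip_force: 70.3
```

>>> jog_arm --increments '[[[0,0,-0.05,0,0,0,255],[0,0,-0.09,0,0,0,255],[0,0,-0.09,0,0,0,255],[0,0,-0.09,0,0,0,255],[0,0,-0.09,0,0,0,255],[0,0,-0.09,0,0,0,255],[0,0,0,0,0,-0.0435,255],[0,0,0,0,0,-0.0435,255],[0,0,0,0,0,-0.0435,255],[0,0,0,0,0,-0.0435,255],[0,-0.05,0,0,0,0,255],[0,-0.1,0,0,0,0,255],[0,-0.13,0,0,0,0,255],[0,-0.13,0,0,0,0,255],[0,-0.14,0,0,0,0,255],[0,-0.14,0,0,0,0,255],[0,-0.13,0,0,0,0,255],[0,-0.1,0,0,0,0,255],[0.004,-0.05,0,0,0,0,255],[0,0,0,0,0,0,255]]]'

```text
clock: 9.1
tcp_pos: [0.4485, -0.0493, 0.2669]
orientation: [-0.001, 0.014, 1.0, 0.0]
wrist_force: [-0.9, -0.1, -4.4]
finger_gap: 0.015
grip_force: 69.2
```

```bash
python3 look.py e; python3 -c "
import cv2,numpy as np
a=cv2.imread('pics/e_scene.png')[120:270,240:400];b=cv2.imread('pics/e_side.png')[120:270,250:410];w=cv2.imread('pics/e_wrist.png')
f=lambda i:cv2.resize(i,(320,300),interpolation=2)
cv2.imwrite('pics/e.png',np.hstack([np.vstack([f(a),f(b)]),cv2.resize(w[:,160:480],(480,600),interpolation=2)]))"
```

```text
scene [-0.0825 -0.9682  0.6255] 429.16137728510023
round_basket [302.1 218.7] 0.62 [0.5788 0.1595 0.    ]
square_basket [373.6 323.7] 0.79 [ 0.4403 -0.3887  0.    ]
hook_seat [327.3 188.6] 0.46 [ 0.5294 -0.0616  0.194 ]
side [-0.1754  0.9811  1.1281] 488.5585702780477
round_basket [345.6 203.2] 0.57 [ 0.5332 -0.1863  0.    ]
hook_seat [322.9 178. ] 0.61 [ 0.5393 -0.0503  0.194 ]
wrist [ 0.3819 -0.0456  0.4089] 334.66037607793794
round_basket [318.1 191.8] 0.61 [ 0.4822 -0.0498  0.    ]
square_basket [ 44.3 172.7] 0.76 [ 0.4505 -0.3882  0.    ]
hook_seat [321.6 331.1] 0.55 [ 0.5416 -0.0477  0.194 ]
{'clock': 9.7, 'joint_pos': array([-0.2832,  0.0645, -0.1737,  1.3325,  0.    , -0.2602]), 'qvel': array([-0.0024, -0.0015,  0.0027,  0.0006, -0.0007,  0.0007]), 'tau': array([  0.0519, -35.7987,  31.8269,  -0.001 ,   0.0032,   0.0015]), 'tcp_pos': array([ 0.4492, -0.0474,  0.2673]), 'orientation': array([0.0001, 0.0115, 0.9999, 0.    ]), 'wrist_force': array([-0.7264, -0.0451, -4.7164]), 'ft_torque': array([ 0.0442, -0.0026,  0.005 ]), 'grip_force': 69.22829747200012, 'finger_gap': 0.015305941147622312}
```

View pics/e.png

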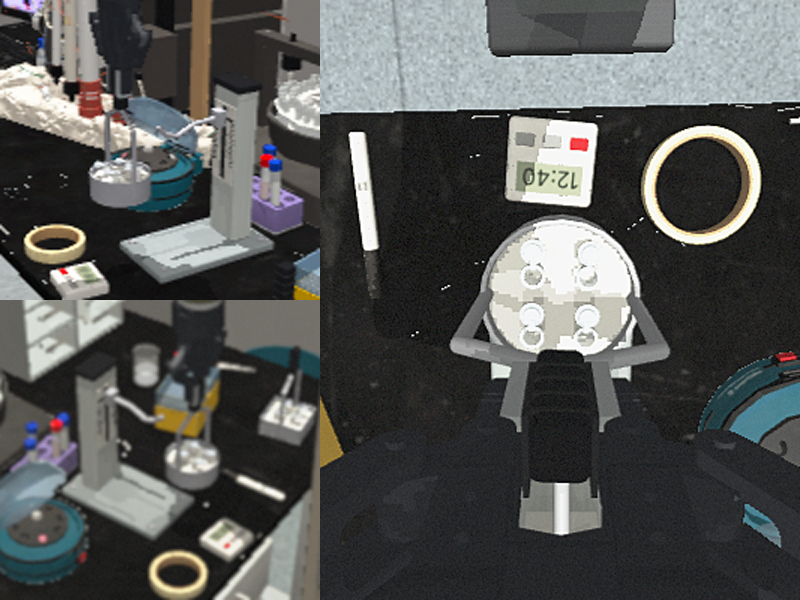

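>>> jog_arm --increments '[[[0,0,0.0372,0,0,0,255],[0,0,0.0372,0,0,0,255],[0,0,0,0,0,0,255],[-0.03,0,0,0,0,0,255],[-0.05,0,0,0,0,0,255],[-0.05,0,0,0,0,0,255],[-0.05,0,0,0,0,0,255],[-0.05,0,0,0,0,0,255],[-0.05,0,0,0,0,0,255],[-0.05,0,0,0,0,0,255],[-0.033,0,0,0,0,0,255],[0,0,0,0,0,0,255],[0,0,0,0,0,0,255],[0,0,0,0,0,0,255]]]'

```text
clock: 11.1
tcp_pos: [0.5394, -0.0498, 0.2487]
orientation: [-0.0, 0.012, 1.0, 0.0]
wrist_force: [0.6, 0.4, -4.0]
finger_gap: 0.015
grip_force: 69.2
```

```bash
python3 look.py f|grep -v square; python3 -c "
import cv2,numpy as np
a=cv2.imread('pics/f_scene.png')[130:250,280:400];b=cv2.imread('pics/f_side.png')[120:240,260:380]
f=lambda i:cv2.resize(i,(400,400),interpolation=2)
cv2.imwrite('pics/f.png',np.hstack([f(a),f(b)]))"
```

```text
scene [-0.0825 -0.9682  0.6255] 429.16137728510023
round_basket [328.2 218. ] 0.96 [0.657  0.1184 0.    ]
hook_seat [324.5 186.2] 0.54 [ 0.5328 -0.0425  0.194 ]
side [-0.1754  0.9811  1.1281] 488.5585702780477
round_basket [323.1 200.6] 0.59 [ 0.6084 -0.1518  0.    ]
hook_seat [323.4 178.1] 0.45 [ 0.5377 -0.0508  0.194 ]
wrist [ 0.4725 -0.0484  0.3904] 334.66037607793794
round_basket [323.6 188.4] 0.77 [ 0.5643 -0.046   0.    ]
hook_seat [323.4 221.6] 0.85 [ 0.5398 -0.0477  0.194 ]
{'clock': 11.7, 'joint_pos': array([-0.2402,  0.2446, -0.0039,  1.3222,  0.    , -0.2167]), 'qvel': array([ 0.0007,  0.0014, -0.0001,  0.0003, -0.0004, -0.0019]), 'tau': array([ -0.0019, -46.678 ,  31.7978,  -0.0016,  -0.0004,   0.    ]), 'tcp_pos': array([ 0.5399, -0.0498,  0.2488]), 'orientation': array([ 0.0001,  0.0118,  0.9999, -0.    ]), 'wrist_force': array([ 0.5706, -0.0886, -4.3961]), 'ft_torque': array([0.0389, 0.0038, 0.0228]), 'grip_force': 69.19111490249634, 'finger_gap': 0.014923402359600118}
```

View pics/f.png

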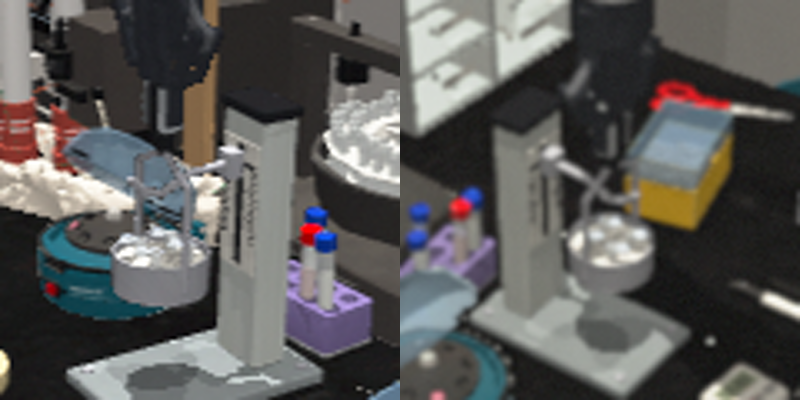

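>>> jog_arm --increments '[[[0,0,0.016,0,0,0,255],[0,0,0.016,0,0,0,255],[0,0,0.016,0,0,0,255],[0,0,0.016,0,0,0,255],[0,0,0.016,0,0,0,255],[0,0,0.016,0,0,0,255],[0,0,0.014,0,0,0,255],[0,0,0.01,0,0,0,255],[0,0,0.01,0,0,0,255],[0,0,0.01,0,0,0,255],[0,0,0.01,0,0,0,255],[0,0,0.01,0,0,0,255],[0,0,0.01,0,0,0,255],[0,0,0.01,0,0,0,255],[0,0,0.01,0,0,0,255],[0,0,0.01,0,0,0,255],[0,0,0,0,0,0,255],[0,0,0,0,0,0,255]]]'

```text
clock: 13.5
tcp_pos: [0.5399, -0.0498, 0.1987]
orientation: [0.0, 0.012, 1.0, 0.0]
wrist_force: [-0.5, 0.6, -1.9]
finger_gap: 0.0152
grip_force: 69.4
```

```bash
cat > st.py <<'E'
from h import *
F=[]
for i in range(8):
    cams.read_camera('scene'); s=env.get_state(); F.append(s['wrist_force'])
print(s['clock'],s['tcp_pos'],np.mean(F,0),np.std(F,0))
E
python3 st.py
```

```text
13.9 [ 0.53986238 -0.04983062  0.19874101] [-1.27717967  0.70217413 -2.14103341] [0.5460131  0.40126074 0.30206161]
```

>>> jog_arm --increments '[[[0,0,0.007,0,0,0,255],[0,0,0.007,0,0,0,255],[0,0,0.007,0,0,0,255],[0,0,0.007,0,0,0,255],[0,0,0.007,0,0,0,255],[0,0,0.007,0,0,0,255],[0,0,0.007,0,0,0,255],[0,0,0.007,0,0,0,255],[0,0,0.007,0,0,0,255],[0,0,0.007,0,0,0,255],[0,0,0.007,0,0,0,255],[0,0,0,0,0,0,255],[0,0,0,0,0,0,255]]]'

```text
clock: 15.2
tcp_pos: [0.5399, -0.0499, 0.1795]
orientation: [0.0, 0.012, 1.0, -0.0]
wrist_force: [-1.4, 0.2, -0.9]
finger_gap: 0.0155
grip_force: 69.6
```

```bash
sed -i 's/range(8)/range(14)/' st.py; python3 st.py; python3 look.py g|grep -v square; python3 -c "
import cv2,numpy as np
a=cv2.imread('pics/g_scene.png')[130:250,280:400];b=cv2.imread('pics/g_side.png')[120:240,260:380]
f=lambda i:cv2.resize(i,(400,400),interpolation=2)
cv2.imwrite('pics/g.png',np.hstack([f(a),f(b)]))"
```

```text
15.9 [ 0.53986981 -0.04985298  0.17945952] [-1.56392905  0.77665838 -0.32197408] [0.57992741 0.50834152 0.54863877]
scene [-0.0825 -0.9682  0.6255] 429.16137728510023
round_basket [325.3 237.4] 0.8 [0.5721 0.0072 0.    ]
hook_seat [326.4 199.4] 0.67 [ 0.4855 -0.1236  0.194 ]
side [-0.1754  0.9811  1.1281] 488.5585702780477
round_basket [320.8 216.2] 0.56 [ 0.5658 -0.0763  0.    ]
hook_seat [322.6 187.9] 0.51 [ 0.5106 -0.0074  0.194 ]
wrist [ 0.4726 -0.0484  0.321 ] 334.66037607793794
round_basket [318.6 188.8] 0.56 [ 0.5483 -0.0513  0.    ]
hook_seat [323.1 239.1] 0.95 [ 0.5236 -0.0482  0.194 ]
{'clock': 16.5, 'joint_pos': array([-0.2402,  0.2706, -0.1405,  1.1596,  0.    , -0.2166]), 'qvel': array([ 0.0001,  0.0001, -0.0007, -0.0008,  0.0007,  0.0003]), 'tau': array([ -0.3345, -45.0993,  30.084 ,  -0.7429,  -0.1361,   0.0054]), 'tcp_pos': array([ 0.5399, -0.0499,  0.1795]), 'orientation': array([ 0.0001,  0.0118,  0.9999, -0.    ]), 'wrist_force': array([-1.7853,  1.2606, -0.1311]), 'ft_torque': array([ 0.2316,  0.4166, -0.0269]), 'grip_force': 69.64314222335815, 'finger_gap': 0.015139802734681764}
```

View pics/g.png

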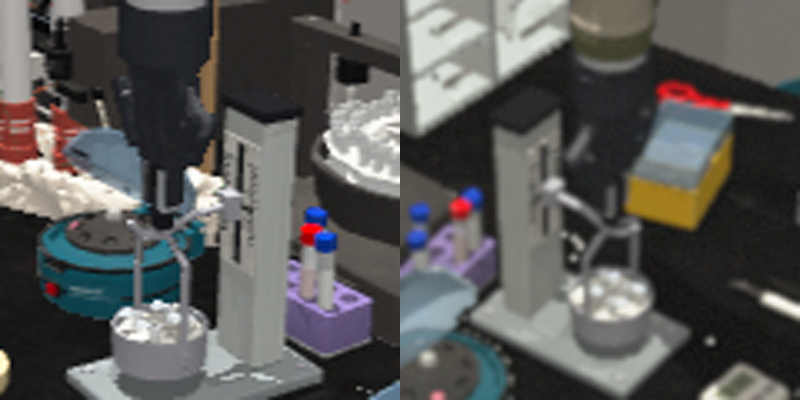

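>>> jog_arm --increments '[[[0.004,0.002,0,0,0,0,255],[0.004,0.002,0,0,0,0,255],[0,0,0,0,0,0,255]]]'

```text
clock: 16.8
tcp_pos: [0.5385, -0.0487, 0.1798]
orientation: [0.001, 0.012, 1.0, 0.0]
wrist_force: [1.0, 0.7, -0.2]
finger_gap: 0.0154
grip_force: 69.7
```

```bash
python3 st.py
```

```text
17.5 [ 0.53827447 -0.04879479  0.17960825] [ 2.51120833  1.75508737 -0.60395672] [0.89544135 0.76783518 0.4224494 ]
```

>>> jog_arm --increments '[[[-0.004,-0.004,0,0,0,0,255],[0,0,0,0,0,0,255],[0,0,0,0,0,0,255]]]'

```text
clock: 17.8
tcp_pos: [0.5383, -0.0491, 0.1792]
orientation: [-0.001, 0.012, 1.0, 0.001]
wrist_force: [2.1, 4.6, 0.1]
finger_gap: 0.0151
grip_force: 69.7
```

```bash
python3 st.py
```

```text
18.5 [ 0.53834756 -0.04911795  0.17914847] [ 1.88082967  4.76485839 -0.48309459] [0.52725408 0.4556597  0.55136867]
```

>>> jog_arm --increments '[[[0,0.004,0,0,0,0,255],[0,0.003,0,0,0,0,255],[0,0,0,0,0,0,255],[0,0,0,0,0,0,255]]]'

```text
clock: 18.9
tcp_pos: [0.5386, -0.0486, 0.1794]
orientation: [-0.0, 0.012, 1.0, -0.0]
wrist_force: [-0.4, -0.2, -1.0]
finger_gap: 0.0154
grip_force: 69.7
```

```bash
python3 st.py; python3 -c "
from h import *
s=env.get_state();print(s['orientation'],s['ft_torque'])"
```

```text
19.6 [ 0.53876196 -0.04820078  0.17940756] [-0.63769902 -0.94306217 -0.63934084] [0.42540046 0.46007687 0.44037232]
[-1.33841727e-04  1.18094580e-02  9.99930247e-01 -1.42095941e-04] [-3.42810784e-01  2.86753154e-01 -1.18332412e-05]
```

>>> jog_arm --increments '[[[0,0,0.006,0,0,0,255],[0,0,0.006,0,0,0,255],[0,0,0.006,0,0,0,255],[0,0,0,0,0,0,255],[0,0,0,0,0,0,255]]]'

```text
clock: 20.1
tcp_pos: [0.5388, -0.0481, 0.1749]
orientation: [-0.0, 0.012, 1.0, -0.0]
wrist_force: [-0.5, -1.9, -0.5]
finger_gap: 0.0153
grip_force: 69.8
```

```bash
python3 st.py
```

```text
20.8 [ 0.53887133 -0.04808802  0.17495201] [-2.02247407 -1.95858881 -0.00292346] [0.56170118 0.61726095 0.53277913]
```

>>> jog_arm --increments '[[[0,0,0,0,0,0,255],[0,0,0,0,0,0,200],[0,0,0,0,0,0,195],[0,0,0,0,0,0,190],[0,0,0,0,0,0,180],[0,0,0,0,0,0,170],[0,0,0,0,0,0,160],[0,0,0,0,0,0,150],[0,0,0,0,0,0,130],[0,0,0,0,0,0,110],[0,0,0,0,0,0,110],[0,0,0,0,0,0,110],[0,0,0,0,0,0,110],[0,0,0,0,0,0,110]]]' --force 20

```text
clock: 22.2
tcp_pos: [0.5389, -0.0481, 0.175]
orientation: [0.0, 0.012, 1.0, -0.0]
wrist_force: [-0.8, -0.3, 0.4]
finger_gap: 0.0488
grip_force: 0.0
```

```bash
python3 st.py; python3 look.py h|grep seat; python3 -c "
import cv2,numpy as np
a=cv2.imread('pics/h_scene.png')[130:250,280:400];b=cv2.imread('pics/h_side.png')[120:240,260:380]
f=lambda i:cv2.resize(i,(400,400),interpolation=2)
w=cv2.resize(cv2.imread('pics/h_wrist.png')[100:300,120:520],(400,200));w=np.hstack([w,w*0])
cv2.imwrite('pics/h.png',np.vstack([np.hstack([f(a),f(b)]),w]))"
```

```text
22.9 [ 0.53892261 -0.04808622  0.17497155] [ 0.06658973 -0.17422334  0.02431953] [0.36396848 0.39723241 0.5558654 ]
hook_seat [324.9 202.2] 0.72 [ 0.4722 -0.1368  0.194 ]
hook_seat [322.7 187.6] 0.59 [ 0.5112 -0.0088  0.194 ]
hook_seat [316.9 240.5] 0.95 [ 0.5214 -0.0489  0.194 ]
```

View pics/h.png

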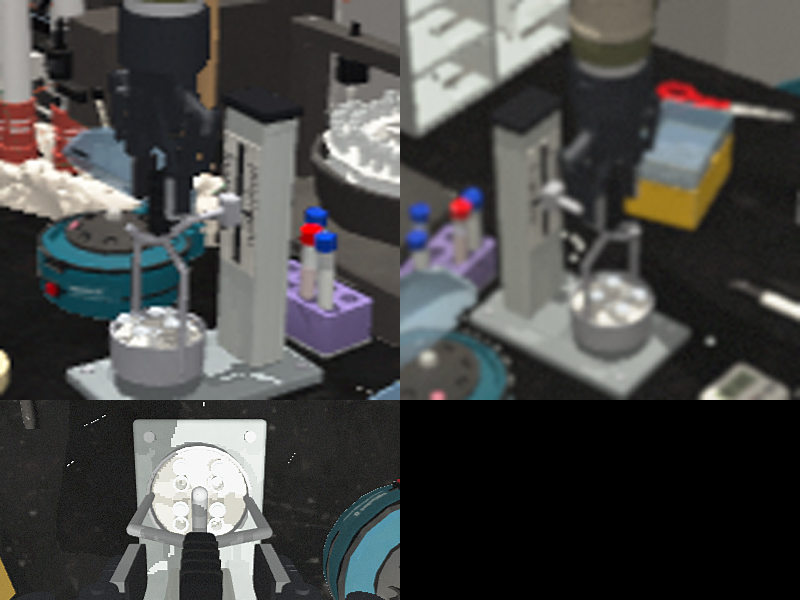

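Hanging freely and centred, fingers open and clear of the post. I'll withdraw straight up.

>>> jog_arm --increments '[[[0,0,-0.03,0,0,0,110],[0,0,-0.05,0,0,0,110],[0,0,-0.08,0,0,0,110],[0,0,-0.1,0,0,0,110],[0,0,-0.1,0,0,0,110],[0,0,-0.1,0,0,0,110],[0,0,-0.1,0,0,0,110],[0,0,-0.1,0,0,0,110],[0,0,0,0,0,0,110],[0,0,0,0,0,0,110],[0,0,0,0,0,0,110],[0,0,0,0,0,0,110],[0,0,0,0,0,0,110],[0,0,0,0,0,0,110],[0,0,0,0,0,0,110],[0,0,0,0,0,0,110],[0,0,0,0,0,0,110],[0,0,0,0,0,0,110],[0,0,0,0,0,0,110],[0,0,0,0,0,0,110]]]'

```text
clock: 25.5
tcp_pos: [0.5389, -0.0481, 0.34]
orientation: [0.0, 0.012, 1.0, -0.0]
wrist_force: [-1.0, -0.0, -0.7]
finger_gap: 0.0487
grip_force: 0.0
```

```bash
python3 look.py i|grep -E "seat|round"; python3 - <<'E'
from h import *
a=snap('scene')
for i in range(12): b=snap('scene')
d=np.abs(a['pixels'][130:260,280:350].astype(int)-b['pixels'][130:260,280:350]).max(2); print((d>40).sum())
A=cv2.imread('pics/i_scene.png')[130:250,280:400];B=cv2.imread('pics/i_side.png')[120:240,260:380]
f=lambda i:cv2.resize(i,(400,400),interpolation=2)
cv2.imwrite('pics/i.png',np.hstack([f(A),f(B)]))
E
```

```text
round_basket [326.9 237.3] 0.9 [0.5767 0.0052 0.    ]
hook_seat [324.4 201.2] 0.67 [ 0.4746 -0.1307  0.194 ]
round_basket [324.1 215.7] 0.75 [ 0.5578 -0.0851  0.    ]
hook_seat [322.8 189.8] 0.52 [0.5046 0.0001 0.194 ]
round_basket [318.5 160.3] 0.96 [ 0.543  -0.0501  0.    ]
hook_seat [321.6 179.4] 0.85 [ 0.5311 -0.0464  0.194 ]
0
```

View pics/i.png

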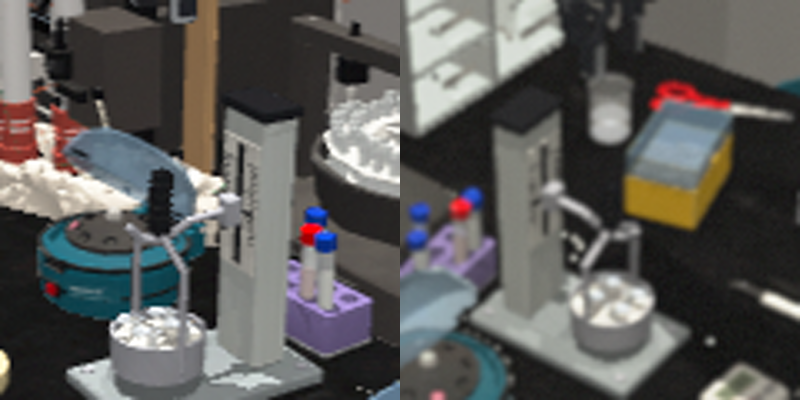

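The basket hangs upright and still in the hook, and the hand is well clear.

```bash
python3 -c "
from workcell import ticket
print(ticket.hand_in())"
```

```text
the job is handed in; nothing more can be done
None
```

The round basket hangs still and upright in the hook with the spring alone carrying it; the hand is clear, the square basket was not touched, and the job was handed in at about 26 s (no verdict was returned).

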